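Fetch the lathe faceplate from behind the finishing things

ROBOT

A 6-joint arm with a two-finger parallel gripper is mounted at the origin on the work surface. World frame = base frame: x ahead of the robot, y to its left, z up, the work surface at z = 0. Lengths are in m, angles in degrees, forces in N, time in s.
With the tool pointing down it reaches from about 0.25 to 0.725 m from the base axis. Payload 9.7 kg.
Tool frame: the origin (TCP) lies midway between the tips of the shut fingers; the grasp point (between the pads) lies 19 mm behind it; z points along the fingers, y is the line along which they close (so a half turn about z gives the same grasp; the last joint's range is limited). The gripper opens to 85 mm and grips with 20 to 120 N. Pads are 22 mm wide; open, the fingers measure 114 mm over their backs; the gripper's body (76 mm by 85 mm) begins 54 mm behind the grasp point. The pads swing forward as they close: fully open they stand 13 mm farther back than shut.
Start: joints at [68.182, 4.979, 10.078, 95.1, 0, 90], TCP at [0.204, 0.511, 0.231] pointing down, gripper open.
Joint ranges: [-179.16, 179.16], [-48.56, 103.87], [-65.8, 70.77], [-126.05, 130.52], [-82.76, 87.17], [-180, 180]. Speed limits (degrees/s): [127.2, 127.2, 147.25, 180, 180, 180].

INTERFACE

Orientations are given as [roll, pitch, yaw] about the fixed x, y, z axes, in that order (R = Rz(yaw) Ry(pitch) Rx(roll)).
In Python, from workcell import * gives the robot as it stands.
- The arm moves only by the tool servo_tool, never from a script. Its argument "moves" is a list of rows, each a list of 4 numbers: the shift along the world's x, y, z in a scale on which 1.0 is 0.75 m, then the turn about the world's z in normalised numbers (1 is pi rad). A call has 1 to 20 rows; each row is the pose to reach, as a shift and turn from the pose commanded when the call began; what a row does not reach only later rows make up. A row lasts 1/12 s, in which the tool goes at most 41.7 mm and 7.16 degrees, less where a joint would pass 70% of its speed; a pose out of reach is approached as far as the arm can. A call with a gripper value outside its range is refused whole. "claw" is the closure, from 0 (fully open) to 1 (shut), set as the call begins (left out, the last holds). The fingers move at their own pace and stop on an object; "force" is the grip in N (left out, the last holds). Time passes only in rows, so rows that repeat a pose let the fingers close. It gives the time, the measured TCP pose, the force, the opening and the grip force at its end, in the units of the state.
- get_obs(): the state, without advancing time (a new reading comes with each control period).
- camera(name): name is "scene" or "top" or "wrist"; returns the picture (480x640x3 uint8, red, green, blue); there is no depth.
- get_calibration(name): a dict with "fx", "fy", "cx", "cy" (pixels), "rvec" (rotation vector, rad) and "tvec" (3), from world to camera coordinates, as OpenCV has them; the wrist camera has in their place "tool_from_camera" (4x4, takes a point from camera to tool coordinates, whose origin is the TCP and whose axes are the flange's). Camera axes: x right, y down, z forward; pixel columns grow to the right and rows downward; lengths in m; the calibration is good to about 2 mm. The wrist camera is an equidistant fisheye: a pixel r from the principal point sees the ray r / f radians off the axis. A picture is of the moment at which its call begins: read the wrist's pose just before it. get_calibration takes no time and is no camera call.
- job_done(): hands the job in; it is judged then, once.
The state is a dict: "time": time; "q": joint angles; "qd": joint speeds; "joint_efforts": joint torques, N m; "ee_pos": TCP position; "tcp_rot": TCP orientation; "wrist_force": force on the tool from outside, world axes, zero at the start; "torque": the same for the moment, N m; "opening": finger opening in m; "grasp_force": force on a finger pad.
Only numpy, scipy, OpenCV 4.12 (cv2) and the standard library are available. Lean on these libraries where they do the work, as an engineer would, in place of code of your own. Each camera call takes 0.05 s, during which the arm holds its last target. There are 200 camera calls.

TASK

The steel faceplate stands hemmed in on the storage board. First clear the pepper mill, the oil bottle and the wax tin onto the side tray, all three standing there together; then fetch the faceplate and lay it flat, hub up, in the middle of the round wooden dish while they wait; last, put the three back, each upright on the very pad it came from. Keep everything upright, set things down rather than drop them, and leave the small wooden knob and the collet nut on the board where they are.

Things in the scene. Friction and masses are not known exactly. Their poses are not given: they have to be found in the camera images.
- mill: Turned wooden pepper mill, standing, 124 mm tall: base 52 mm across, waist 36 mm, straight round head 42 mm across from 80 to 104 mm above its underside (grip here), small steel ball on top; 0.25 kg. It starts on any one of the board's three outer pads; origin at the centre of its underside, z up along its axis, x and y of no meaning (round).
- oil: Closed amber glass bottle of finishing oil with a paper band, 114 mm tall, body 54 mm across up to 66 mm high, shoulder to 78 mm, black cap 36 mm across from 84 to 114 mm (grip here); 0.22 kg. It starts on any one of the board's three outer pads; origin at the centre of its underside, z up along its axis, x and y of no meaning (round).
- tin: Straight bare-metal wax tin, standing, 105 mm tall, 50 mm across, its lid 52 mm across from 84 to 105 mm (grip here); 0.3 kg. It starts on any one of the board's three outer pads; origin at the centre of its underside, z up along its axis, x and y of no meaning (round).
- faceplate: Steel lathe faceplate lying hub up on the board's inner pad: disc 76 mm across and 8 mm thick, round hub 40 mm across on top of it, 45 mm high in all (grip the hub); 0.4 kg; origin at the centre of its underside, z up along its axis, x and y of no meaning (round).
- board: Fixed plywood storage board 190 x 260 mm, 18 mm thick, origin at the centre of its underside, x to its back rail (rail 14 mm thick, top 40 mm over the bench). Thin cork pads on its top: inner pad for the faceplate at (35, 0) mm; three outer pads 62 mm across at (-45, 0), (20, 80) and (20, -80) mm in its own x, y.
- tray: Fixed low wooden tray, the side area, 290 x 120 mm, walls 6 mm thick and 18 mm high, inner floor 6 mm above the bench; origin at the centre of its underside, x along its length. It lies left or right of the board.
- dish: Fixed round dark wooden dish, inside 102 mm across, wall 6 mm, rim 16 mm and inner floor 6 mm above the bench; origin at the centre of its underside. It lies on the other side of the board from the tray.
- knob: Small turned wooden drawer knob, 28 mm across and 27 mm high, standing at a front corner of the board; bystander; origin at the centre of its underside.
- nut: Small dark steel collet nut (ring), 28 mm across and 14 mm high, at the other front corner of the board; bystander; origin at the centre of its underside.

How it is judged:
By the outcome, as a careful person would: the job done as asked, in the order asked, and still so for the second after the job is handed in, with the robot touching nothing.
It also fails if it takes over 144 s, if anything falls off the work surface, if the arm or the gripper's body presses on something with over 40 N, if the wrist force passes 120 N, or if a joint passes its speed limit or range.

## Working session

There is one attempt and no reset: what is moved stays moved. The work goes in short steps, Python scripts to look and compute and a tool call to move; the robot and the scene stay as the last step left them, time stands still between calls to the robot, and variables do not carry over. Pictures are saved under pics/ and viewed, at most 14 in all, crops included, and the job is handed in when it is done.

Besides the shell and the picture viewer there is one more tool, called after "Call:" by a JSON object that holds its "api" and its "payload", one argument or row to a line. servo_tool: Moves the arm, as the interface text tells. Its arguments: {"type":"object","properties":{"moves":{"type":"array","items":{"type":"array","items":{"type":"number"}}},"claw":{"type":"number"},"force":{"type":"number"}},"required":["moves"]}

```bash
mkdir -p pics; python3 - <<'E'
from workcell import *
import cv2
o=get_obs();print({k:o[k] for k in('time','q','ee_pos','tcp_rot','opening','wrist_force')})
for n in('scene','top'):
    cv2.imwrite(f'pics/{n}0.png',camera(n)[:,:,::-1]);print(get_calibration(n))
print(get_calibration('wrist'))
E
```

```text
{'time': 0.0, 'q': array([ 6.81809316e+01,  5.01340099e+00,  1.00340338e+01,  9.51007627e+01,
       -7.29972207e-04,  9.00005977e+01]), 'ee_pos': array([0.2043371 , 0.51037675, 0.23055724]), 'tcp_rot': array([-1.79919870e+02,  7.30807379e-04,  1.58180335e+02]), 'opening': 0.0856160291546908, 'wrist_force': array([0.78411732, 0.22468967, 0.22134188])}
{'fx': 553.8548395236844, 'fy': 553.8548395236844, 'cx': 318.5908394338058, 'cy': 238.02362530596557, 'rvec': array([ 2.03646913,  1.05623253, -0.53113613]), 'tvec': array([-0.31142154, -0.23352963,  1.54467579])}
{'fx': 582.957357304171, 'fy': 582.957357304171, 'cx': 318.18533982757623, 'cy': 244.23660022789005, 'rvec': array([ 2.17382971, -2.18316085,  0.10726577]), 'tvec': array([0.0064726 , 0.54184002, 1.02456087])}
{'fx': 371.64829954431775, 'fy': 371.64829954431775, 'cx': 320.656844251677, 'cy': 242.26194220022435, 'tool_from_camera': array([[ 1.58094498e-03, -9.65208870e-01, -2.61475312e-01,
         6.65745031e-02],
       [ 9.99998705e-01,  1.60423711e-03,  1.24367574e-04,
        -5.69290858e-06],
       [ 2.99427712e-04, -2.61475170e-01,  9.65210156e-01,
        -1.41696706e-01],
       [ 0.00000000e+00,  0.00000000e+00,  0.00000000e+00,
         1.00000000e+00]])}
```

View pics/top0.png

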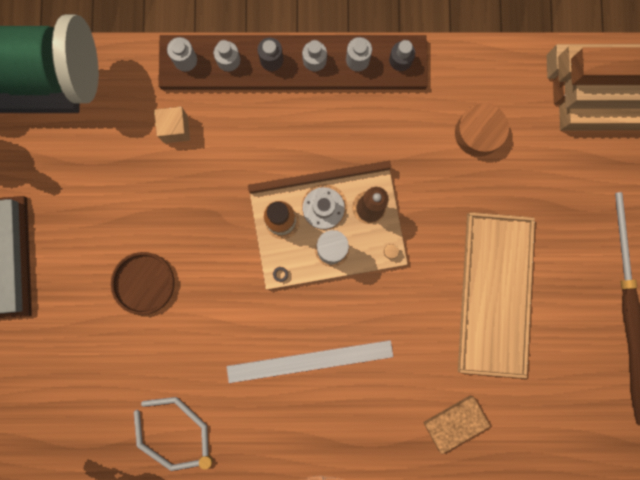

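View pics/scene0.png

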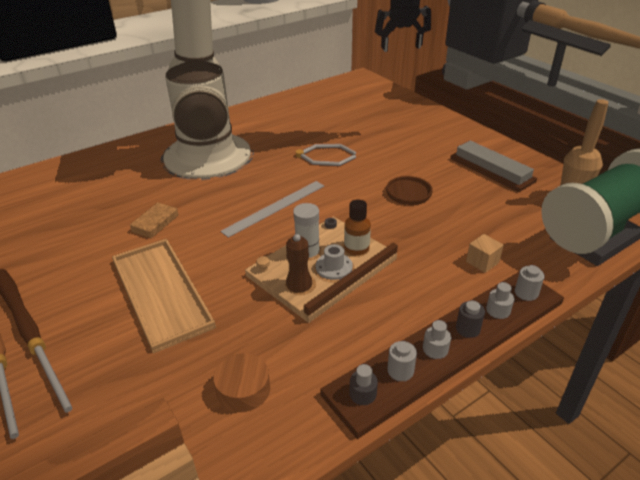

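```bash
python3 - <<'E'
import cv2
im=cv2.imread('pics/top0.png')
a=cv2.resize(im[155:300,240:420],None,fx=4,fy=4,interpolation=cv2.INTER_CUBIC)
cv2.imwrite('pics/c1.png',a)
E
```

```text
(no output)
```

View pics/c1.png

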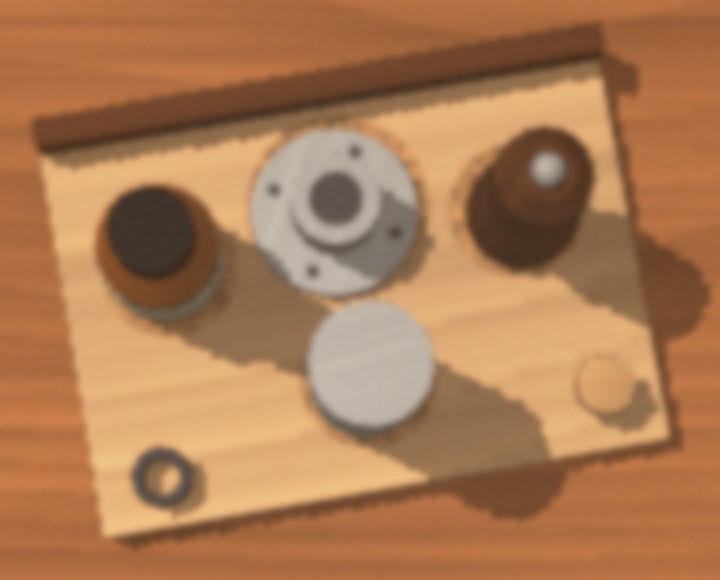

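```bash
cat > h.py <<'E'
import numpy as np, cv2
from workcell import *
def unproj(n,uv,z):
    c=get_calibration(n);R=cv2.Rodrigues(np.array(c['rvec']))[0];t=np.array(c['tvec'])
    d=R.T@np.array([(uv[0]-c['cx'])/c['fx'],(uv[1]-c['cy'])/c['fy'],1]);o=-R.T@t
    return o+d*(z-o[2])/d[2]
def wrist_unproj(o,uv,z):
    from scipy.spatial.transform import Rotation as Ro
    c=get_calibration('wrist');T=np.array(c['tool_from_camera'])
    v=np.array([uv[0]-c['cx'],uv[1]-c['cy']]);r=np.hypot(*v);th=r/c['fx']
    d=np.r_[np.sin(th)*v/r,np.cos(th)]
    R=Ro.from_euler('xyz',o['tcp_rot'],degrees=True).as_matrix()
    d=R@T[:3,:3]@d;p=R@T[:3,3]+o['ee_pos']
    return p+d*(z-p[2])/d[2]
E
python3 - <<'E'
from h import *
np.set_printoptions(precision=4,suppress=True)
C=lambda x,y:((x+.5)/4-.5+240,(y+.5)/4-.5+155)
P={k:unproj('top',C(*uv),z) for k,(uv,z) in dict(oil=((152,232),.132),tin=((371,366),.123),ball=((547,169),.137),hub=((336,199),.063),disc=((334,212),.026),knob=((605,384),.045),nut=((163,478),.032),fl=((104,538),.018),fr=((672,440),.018),bl=((33,120),.04),br=((600,24),.04)).items()}
for k,v in dict(dish=((144,284),.016),t1=((470,213),.018),t2=((534,218),.018),t3=((527,378),.018),t4=((461,373),.018)).items(): P[k]=unproj('top',*v)
for k in P: print(k,P[k])
n=np.linalg.norm
print(n(P['fl']-P['fr']),n(P['bl']-P['br']),n((P['fl']-P['bl'])[:2]),n(P['t1']-P['t2']),n(P['t2']-P['t3']))
m=lambda s:np.array([P[i][:2] for i in s])
src=np.float32([[-95,130],[-95,-130],[95,130],[95,-130]])/1000
A,_=cv2.estimateAffinePartial2D(src,m(['fl','fr','bl','br']).astype('f4'));s=np.hypot(A[0,0],A[1,0]);print('scale',s,np.degrees(np.arctan2(A[1,0],A[0,0])))
R=A[:,:2]/s
for q in([0,0],[.035,0],[-.045,0],[.02,.08],[.02,-.08]):print(q,R@q+A[:,2])
print('tray c',m(['t1','t2','t3','t4']).mean(0), np.degrees(np.arctan2(*(P['t1']-P['t4'])[[1,0]])))
c=get_calibration('top');print(-cv2.Rodrigues(np.array(c['rvec']))[0].T@c['tvec'])
E
```

```text
oil [0.5838 0.0705 0.132 ]
tin [ 0.5297 -0.0182  0.123 ]
ball [ 0.6083 -0.0896  0.137 ]
hub [ 0.6082 -0.0054  0.063 ]
disc [ 0.6082 -0.0051  0.026 ]
knob [ 0.5282 -0.1239  0.045 ]
nut [0.4881 0.0717 0.032 ]
fl [0.4618 0.0989 0.018 ]
fr [ 0.5048 -0.1574  0.018 ]
bl [0.648  0.1295 0.04  ]
br [ 0.6909 -0.1249  0.04  ]
dish [0.472  0.3179 0.016 ]
t1 [ 0.5986 -0.273   0.018 ]
t2 [ 0.589  -0.3897  0.018 ]
t3 [ 0.3021 -0.3662  0.018 ]
t4 [ 0.3115 -0.2488  0.018 ]
0.2599102386644722 0.25801339730154044 0.18866701970148017 0.11707355649930307 0.28781420336047786
scale 0.9951883388124476 9.572536630663203
[0, 0] [ 0.5764 -0.0135]
[0.035, 0] [ 0.6109 -0.0076]
[-0.045, 0] [ 0.532  -0.0209]
[0.02, 0.08] [0.5828 0.0688]
[0.02, -0.08] [ 0.6094 -0.089 ]
tray c [ 0.4503 -0.3194] -4.8112667059346705
[0.4467 0.0123 1.0694]
```

Units first: shifts go in shares of 0.75 m and turns go in shares of pi rad. So -60 cm / 75 = -0.8, 40.4 cm / 75 = 0.5387, -0.05 rad / 3.1416 = -0.0159.

Call:
{"api": "servo_tool", "payload": {
  "moves": [
    [0.0133,-0.02,0,-0.0159],
    [0.04,-0.06,0,-0.0477],
    [0.08,-0.12,0,-0.0859],
    [0.12,-0.1733,0,-0.1273],
    [0.16,-0.2267,0,-0.1655],
    [0.1867,-0.28,0,-0.2037],
    [0.2133,-0.32,0,-0.2451],
    [0.24,-0.36,0,-0.2833],
    [0.2667,-0.4,0,-0.3247],
    [0.2933,-0.44,0,-0.3629],
    [0.32,-0.48,0,-0.4011],
    [0.3467,-0.52,0,-0.4393],
    [0.3733,-0.56,0,-0.4775],
    [0.4,-0.6,0,-0.5157],
    [0.4267,-0.64,0,-0.5539],
    [0.4533,-0.68,0,-0.5921],
    [0.48,-0.72,0,-0.6303],
    [0.5067,-0.76,0,-0.6685],
    [0.5267,-0.7867,0,-0.7066],
    [0.5387,-0.8,0,-0.7448]
  ],
  "claw": 0,
  "force": 40
}}

```text
time: 1.77
ee_pos: [0.6094, -0.0922, 0.23]
tcp_rot: [-180.0, 0.1, 23.6]
wrist_force: [-0.8, 1.2, 1.2]
opening: 0.0857
grasp_force: 0.0
```

Converted, -0.42 rad / 3.1416 = -0.1337.

Call:
{"api": "servo_tool", "payload": {
  "moves": [
    [0,0,0,-0.0318],
    [0,0,0,-0.0637],
    [0,0,0,-0.0955],
    [0,0,0,-0.121],
    [0,0,0,-0.1337],
    [0,0,0,-0.1337]
  ]
}}

```text
time: 2.27
ee_pos: [0.6083, -0.0894, 0.2308]
tcp_rot: [-180.0, 0.0, -0.1]
wrist_force: [0.1, -0.2, -0.0]
opening: 0.0853
grasp_force: 0.0
```

```bash
python3 - <<'E'
from h import *
o=get_obs();print(o['time'],o['ee_pos'],o['tcp_rot'],o['q'],o['wrist_force'])
cv2.imwrite('pics/w1.png',camera('wrist')[:,:,::-1])
E
```

```text
2.2667 [ 0.60831067 -0.08940596  0.23077872] [-1.79990621e+02  4.95350723e-02 -6.22460165e-02] [-8.36212630e+00  1.42685021e+01  2.05826003e+01  9.63644684e+01
  2.13035363e-03  1.71700123e+02] [ 0.1108065  -0.22431972 -0.01672307]
```

View pics/w1.png

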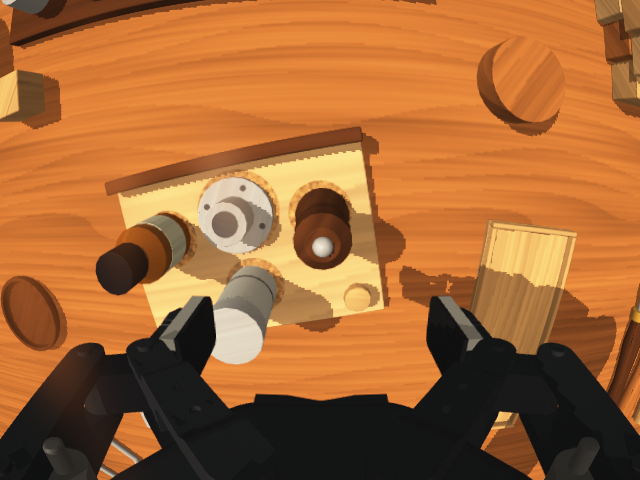

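```bash
python3 - <<'E'
from h import *
o=get_obs()
for k,uv,z in [('ball',(322,247),.137),('tin',(240,336),.123),('oil',(121,270),.132),('hub',(230,222),.063),('knob',(358,296),.045)]: print(k,wrist_unproj(o,uv,z))
E
```

```text
ball [ 0.60677802 -0.0902617   0.137     ]
tin [ 0.53048852 -0.02690576  0.123     ]
oil [0.58626983 0.06270805 0.132     ]
hub [ 0.60792719 -0.01069087  0.063     ]
knob [ 0.53169682 -0.12552839  0.045     ]
```

Converted, -14.2 cm / 75 = -0.1893, -13.5 cm / 75 = -0.18, 0.35 rad / 3.1416 = 0.1114.

Call:
{"api": "servo_tool", "payload": {
  "moves": [
    [0,0,-0.0133,0.0318],
    [0,0,-0.0333,0.0637],
    [0,0,-0.0533,0.0955],
    [0,0,-0.08,0.1114],
    [0,0,-0.1067,0.1114],
    [0,0,-0.1333,0.1114],
    [0,0,-0.16,0.1114],
    [0,0,-0.18,0.1114],
    [0,0,-0.1893,0.1114],
    [0,0,-0.1893,0.1114],
    [0,0,-0.1893,0.1114]
  ]
}}

```text
time: 3.23
ee_pos: [0.6085, -0.0894, 0.0896]
tcp_rot: [-180.0, 0.0, 20.1]
wrist_force: [-0.1, -0.5, 0.7]
opening: 0.0851
grasp_force: 0.0
```

Call:
{"api": "servo_tool", "payload": {
  "moves": [
    [0,0,0,0],
    [0,0,0,0],
    [0,0,0,0],
    [0,0,0,0],
    [0,0,0,0],
    [0,0,0,0],
    [0,0,0,0],
    [0,0,0,0],
    [0,0,0,0],
    [0,0,0,0]
  ],
  "claw": 1,
  "force": 40
}}

```text
time: 4.07
ee_pos: [0.609, -0.0896, 0.0904]
tcp_rot: [179.9, -0.1, 20.1]
wrist_force: [-0.4, -0.9, 6.3]
opening: 0.0415
grasp_force: 40.9
```

```bash
python3 - <<'E'
from h import *
o=get_obs();print(o['time'],o['ee_pos'],o['tcp_rot'],o['opening'],o['grasp_force'],o['wrist_force'])
cv2.imwrite('pics/w2.png',camera('wrist')[:,:,::-1])
E
```

```text
4.0667 [ 0.60895986 -0.08963759  0.0904366 ] [ 1.79937777e+02 -9.08706161e-02  2.00947096e+01] 0.04152661315503935 40.90008353465237 [-0.36735049 -0.90984687  6.30267842]
```

View pics/w2.png

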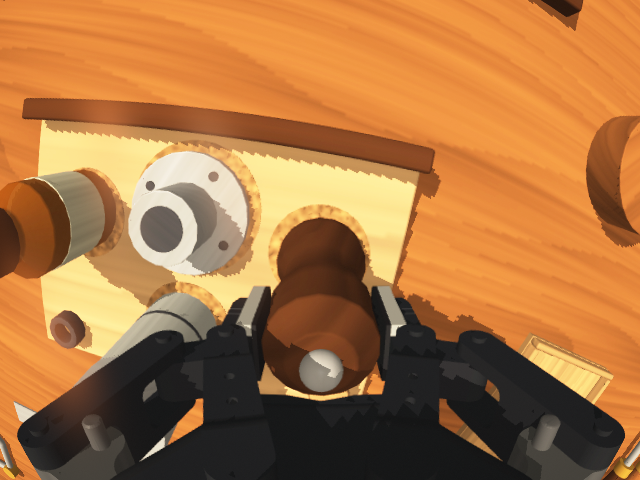

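Converted, -23.7 cm / 75 = -0.316, -6.9 cm / 75 = -0.092.

Call:
{"api": "servo_tool", "payload": {
  "moves": [
    [0,0,0.0067,0],
    [0,0,0.02,0],
    [0,0,0.04,0],
    [0,0,0.06,0],
    [0,0,0.08,0],
    [-0.004,-0.0133,0.0933,0],
    [-0.0107,-0.0333,0.1,0],
    [-0.0173,-0.06,0.1,0],
    [-0.0253,-0.0867,0.1,0],
    [-0.0333,-0.1133,0.1,0],
    [-0.0413,-0.14,0.1,0],
    [-0.0493,-0.1667,0.1,0],
    [-0.0573,-0.1933,0.1,0],
    [-0.064,-0.22,0.1,0],
    [-0.072,-0.2467,0.1,0],
    [-0.08,-0.2733,0.1,0],
    [-0.0867,-0.296,0.1,0],
    [-0.0907,-0.3093,0.1,0],
    [-0.092,-0.316,0.1,0],
    [-0.092,-0.316,0.0933,0]
  ]
}}

```text
time: 5.78
ee_pos: [0.5393, -0.3275, 0.16]
tcp_rot: [179.9, -0.0, 20.0]
wrist_force: [0.4, -0.8, -3.1]
opening: 0.0412
grasp_force: 41.1
```

Call:
{"api": "servo_tool", "payload": {
  "moves": [
    [0,0,-0.0133,0],
    [0,0,-0.0333,0],
    [0,0,-0.0533,0],
    [0,0,-0.0733,0],
    [0,0,-0.0893,0],
    [0,0,-0.0973,0],
    [0,0,-0.1013,0],
    [0,0,-0.104,0],
    [0,0,-0.1067,0],
    [0,0,-0.1067,0],
    [0,0,-0.1067,0]
  ]
}}

```text
time: 6.7
ee_pos: [0.5397, -0.3266, 0.0799]
tcp_rot: [180.0, -0.0, 20.1]
wrist_force: [0.3, -1.1, -2.8]
opening: 0.0415
grasp_force: 41.1
```

Converted, -0.3 cm / 75 = -0.004, -0.25 cm / 75 = -0.0033.

Call:
{"api": "servo_tool", "payload": {
  "moves": [
    [0,0,-0.0013,0],
    [0,0,-0.002,0],
    [0,0,-0.0027,0],
    [0,0,-0.0033,0],
    [0,0,-0.004,0],
    [0,0,-0.004,0]
  ]
}}

```text
time: 7.2
ee_pos: [0.5397, -0.3267, 0.0784]
tcp_rot: [179.9, -0.1, 20.1]
wrist_force: [-2.9, 2.6, 9.5]
opening: 0.0413
grasp_force: 42.3
```

Converted, 0.1 cm / 75 = 0.0013.

Call:
{"api": "servo_tool", "payload": {
  "moves": [
    [0,0,0.0013,0],
    [0,0,0.0013,0],
    [0,0,0.0013,0]
  ]
}}

```text
time: 7.45
ee_pos: [0.5397, -0.3266, 0.0784]
tcp_rot: [179.9, -0.0, 20.1]
wrist_force: [-1.6, 0.9, 8.1]
opening: 0.0415
grasp_force: 42.0
```

Converted, 12 cm / 75 = 0.16, 11.5 cm / 75 = 0.1533.

Call:
{"api": "servo_tool", "payload": {
  "moves": [
    [0,0,0,0],
    [0,0,0,0],
    [0,0,0,0],
    [0,0,0,0],
    [0,0,0,0],
    [0,0,0,0],
    [0,0,0,0],
    [0,0,0.0133,0],
    [0,0,0.04,0],
    [0,0,0.0667,0],
    [0,0,0.1,0],
    [0,0,0.1333,0],
    [0,0,0.1533,0],
    [0,0,0.16,0],
    [0,0,0.16,0]
  ],
  "claw": 0
}}

```text
time: 8.7
ee_pos: [0.5399, -0.3268, 0.1992]
tcp_rot: [179.9, -0.1, 20.1]
wrist_force: [1.1, -0.5, -0.3]
opening: 0.0856
grasp_force: 0.0
```

Converted, 30.6 cm / 75 = 0.408, 29.5 cm / 75 = 0.3933.

Call:
{"api": "servo_tool", "payload": {
  "moves": [
    [0,0.0133,0,0],
    [0,0.04,0,0],
    [-0.0013,0.08,0,0],
    [-0.0027,0.12,0,0],
    [-0.004,0.16,0,0],
    [-0.0053,0.2,0,0],
    [-0.0067,0.24,0,0],
    [-0.008,0.28,0,0],
    [-0.0093,0.32,0,0],
    [-0.0107,0.36,0,0],
    [-0.012,0.3933,0,0],
    [-0.012,0.408,0,0],
    [-0.012,0.408,0,0],
    [-0.012,0.408,0,0]
  ]
}}

```text
time: 9.87
ee_pos: [0.53, -0.02, 0.1964]
tcp_rot: [-180.0, 0.1, 20.2]
wrist_force: [-0.4, 0.3, -0.9]
opening: 0.0855
grasp_force: 0.0
```

```bash
python3 - <<'E'
from h import *
o=get_obs();print(o['time'],o['ee_pos'],o['tcp_rot'])
cv2.imwrite('pics/w3.png',camera('wrist')[:,:,::-1])
E
```

```text
9.8667 [ 0.52996522 -0.0200304   0.19636747] [-1.79984422e+02  7.52864796e-02  2.01791843e+01]
```

View pics/w3.png

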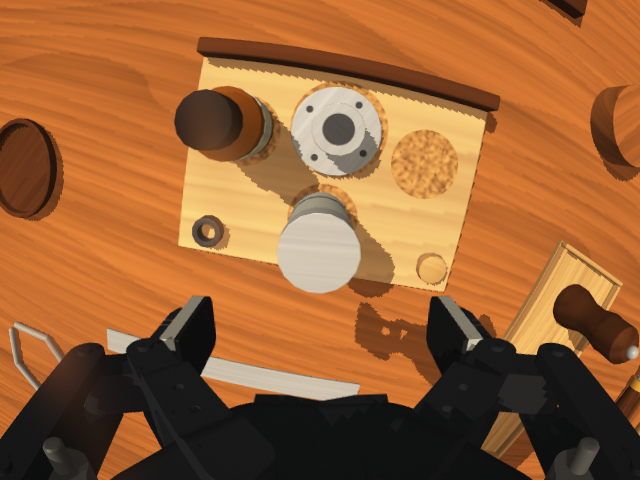

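Converted, -10.7 cm / 75 = -0.1427, -10 cm / 75 = -0.1333.

Call:
{"api": "servo_tool", "payload": {
  "moves": [
    [0,0,-0.0133,0],
    [0,0,-0.0333,0],
    [0,0,-0.06,0],
    [0,0,-0.0867,0],
    [0,0,-0.1133,0],
    [0,0,-0.1333,0],
    [0,0,-0.1427,0],
    [0,0,-0.1427,0],
    [0,0,-0.1427,0]
  ]
}}

```text
time: 10.67
ee_pos: [0.5303, -0.021, 0.0902]
tcp_rot: [-180.0, 0.0, 20.0]
wrist_force: [0.2, 0.1, 0.7]
opening: 0.0857
grasp_force: 0.0
```

Call:
{"api": "servo_tool", "payload": {
  "moves": [
    [0,0,0,0],
    [0,0,0,0],
    [0,0,0,0],
    [0,0,0,0],
    [0,0,0,0],
    [0,0,0,0],
    [0,0,0,0],
    [0,0,0,0],
    [0,0,0,0]
  ],
  "claw": 1,
  "force": 40
}}

```text
time: 11.42
ee_pos: [0.531, -0.0203, 0.0915]
tcp_rot: [180.0, -0.1, 20.1]
wrist_force: [-1.1, 0.8, 5.2]
opening: 0.0513
grasp_force: 41.2
```

```bash
python3 - <<'E'
from h import *
o=get_obs();o2=dict(o,ee_pos=np.array([.52997,-.02003,.19637]),tcp_rot=[-180,.07,20.18])
for k,uv,z in [('millpad',(424,164),.019),('oil',(208,121),.132),('hub',(338,129),.063),('knob',(432,267),.045),('mill ball',(632,351),.125)]: print(k,wrist_unproj(o2,uv,z))
E
```

```text
millpad [ 0.60814816 -0.087425    0.019     ]
oil [0.5833523  0.06739925 0.132     ]
hub [ 0.60615754 -0.00520544  0.063     ]
knob [ 0.52933847 -0.12214756  0.045     ]
mill ball [ 0.53920739 -0.32308739  0.125     ]
```

Converted, -29.9 cm / 75 = -0.3987, 7.5 cm / 75 = 0.1.

Call:
{"api": "servo_tool", "payload": {
  "moves": [
    [0,0,0.0067,0],
    [0,0,0.02,0],
    [0,0,0.04,0],
    [0,0,0.06,0],
    [-0.004,-0.0133,0.08,0],
    [-0.0093,-0.0333,0.0933,0],
    [-0.016,-0.06,0.1,0],
    [-0.024,-0.0933,0.1,0],
    [-0.0333,-0.1267,0.1,0],
    [-0.0427,-0.16,0.1,0],
    [-0.0507,-0.1933,0.1,0],
    [-0.06,-0.2267,0.1,0],
    [-0.0693,-0.26,0.1,0],
    [-0.0787,-0.2933,0.1,0],
    [-0.088,-0.3267,0.1,0],
    [-0.096,-0.36,0.1,0],
    [-0.1027,-0.384,0.1,0],
    [-0.1067,-0.396,0.1,0],
    [-0.1067,-0.3987,0.1,0],
    [-0.1067,-0.3987,0.0933,0]
  ]
}}

```text
time: 13.08
ee_pos: [0.4507, -0.3197, 0.1611]
tcp_rot: [180.0, -0.0, 20.1]
wrist_force: [0.3, -0.3, -3.2]
opening: 0.0509
grasp_force: 42.6
```

Call:
{"api": "servo_tool", "payload": {
  "moves": [
    [0,0,-0.0133,0],
    [0,0,-0.0333,0],
    [0,0,-0.0533,0],
    [0,0,-0.0733,0],
    [0,0,-0.0893,0],
    [0,0,-0.0973,0],
    [0,0,-0.1013,0],
    [0,0,-0.104,0],
    [0,0,-0.1053,0],
    [0,0,-0.1067,0],
    [0,0,-0.108,0],
    [0,0,-0.108,0]
  ]
}}

```text
time: 14.08
ee_pos: [0.4506, -0.3196, 0.0796]
tcp_rot: [180.0, -0.0, 20.1]
wrist_force: [0.1, -0.7, -3.1]
opening: 0.0504
grasp_force: 42.7
```

Converted, -0.2 cm / 75 = -0.0027, -0.15 cm / 75 = -0.002.

Call:
{"api": "servo_tool", "payload": {
  "moves": [
    [0,0,-0.0007,0],
    [0,0,-0.0013,0],
    [0,0,-0.002,0],
    [0,0,-0.0027,0],
    [0,0,-0.0027,0]
  ]
}}

```text
time: 14.5
ee_pos: [0.451, -0.3195, 0.0794]
tcp_rot: [179.9, -0.1, 20.1]
wrist_force: [-1.6, 3.2, 11.6]
opening: 0.051
grasp_force: 44.0
```

Converted, 0.1 cm / 75 = 0.0013.

Call:
{"api": "servo_tool", "payload": {
  "moves": [
    [0,0,0.0013,0],
    [0,0,0.0013,0],
    [0,0,0.0013,0]
  ]
}}

```text
time: 14.75
ee_pos: [0.4508, -0.3196, 0.0795]
tcp_rot: [179.9, -0.1, 20.1]
wrist_force: [-1.3, 2.1, 7.0]
opening: 0.0508
grasp_force: 43.4
```

Converted, 12 cm / 75 = 0.16, 11.5 cm / 75 = 0.1533.

Call:
{"api": "servo_tool", "payload": {
  "moves": [
    [0,0,0,0],
    [0,0,0,0],
    [0,0,0,0],
    [0,0,0,0],
    [0,0,0,0],
    [0,0,0,0],
    [0,0,0,0],
    [0,0,0.0133,0],
    [0,0,0.04,0],
    [0,0,0.0667,0],
    [0,0,0.1,0],
    [0,0,0.1333,0],
    [0,0,0.1533,0],
    [0,0,0.16,0],
    [0,0,0.16,0]
  ],
  "claw": 0
}}

```text
time: 16.0
ee_pos: [0.4509, -0.3198, 0.2]
tcp_rot: [179.9, -0.1, 20.1]
wrist_force: [0.5, 0.2, -0.6]
opening: 0.085
grasp_force: 0.0
```

Converted, 38.8 cm / 75 = 0.5173, 38 cm / 75 = 0.5067.

Call:
{"api": "servo_tool", "payload": {
  "moves": [
    [0.004,0.0133,0,0],
    [0.0133,0.04,0,0],
    [0.0267,0.08,0,0],
    [0.04,0.12,0,0],
    [0.0533,0.16,0,0],
    [0.0667,0.2,0,0],
    [0.08,0.24,0,0],
    [0.0933,0.28,0,0],
    [0.1067,0.32,0,0],
    [0.1227,0.36,0,0],
    [0.136,0.4,0,0],
    [0.1493,0.44,0,0],
    [0.1627,0.48,0,0],
    [0.1733,0.5067,0,0],
    [0.176,0.5173,0,0],
    [0.176,0.5173,0,0],
    [0.176,0.5173,0,0]
  ]
}}

```text
time: 17.42
ee_pos: [0.5817, 0.0686, 0.1973]
tcp_rot: [-180.0, 0.1, 20.1]
wrist_force: [-0.4, -0.3, 0.3]
opening: 0.0855
grasp_force: 0.0
```

```bash
python3 - <<'E'
from h import *
o=get_obs();print(o['time'],o['ee_pos'],o['tcp_rot'],o['q'])
cv2.imwrite('pics/w4.png',camera('wrist')[:,:,::-1])
E
```

```text
17.4167 [0.58169825 0.06864253 0.1972577 ] [-1.79987210e+02  1.11408767e-01  2.01457608e+01] [ 6.73650682e+00  9.47268212e+00  1.12513332e+01  9.18899889e+01
 -1.33945332e-02  1.66590771e+02]
```

View pics/w4.png

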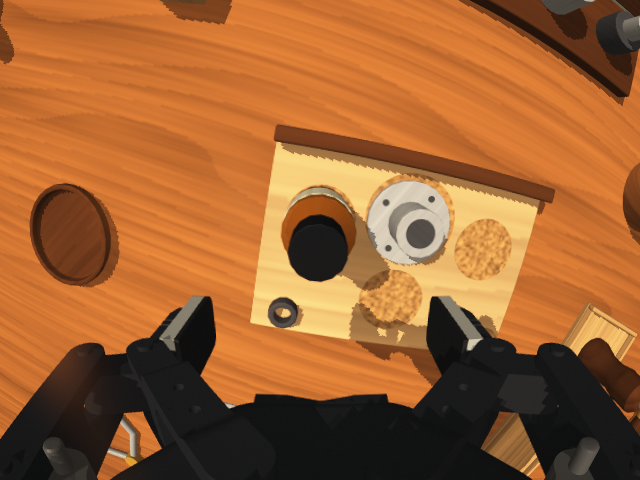

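Converted, -10.2 cm / 75 = -0.136, -9.6 cm / 75 = -0.128.

Call:
{"api": "servo_tool", "payload": {
  "moves": [
    [0,0,-0.0133,0],
    [0,0,-0.0333,0],
    [0,0,-0.06,0],
    [0,0,-0.0867,0],
    [0,0,-0.1107,0],
    [0,0,-0.128,0],
    [0,0,-0.136,0],
    [0,0,-0.136,0],
    [0,0,-0.136,0]
  ]
}}

```text
time: 18.22
ee_pos: [0.5825, 0.0682, 0.0967]
tcp_rot: [180.0, -0.0, 20.1]
wrist_force: [0.0, -0.6, 0.3]
opening: 0.0853
grasp_force: 0.0
```

Call:
{"api": "servo_tool", "payload": {
  "moves": [
    [0,0,0,0],
    [0,0,0,0],
    [0,0,0,0],
    [0,0,0,0],
    [0,0,0,0],
    [0,0,0,0],
    [0,0,0,0],
    [0,0,0,0],
    [0,0,0,0],
    [0,0,0,0]
  ],
  "claw": 1,
  "force": 40
}}

```text
time: 19.05
ee_pos: [0.5827, 0.0689, 0.0969]
tcp_rot: [-180.0, -0.1, 20.1]
wrist_force: [-0.8, 2.7, 6.5]
opening: 0.035
grasp_force: 39.7
```

Converted, -35.5 cm / 75 = -0.4733, -7.5 cm / 75 = -0.1.

Call:
{"api": "servo_tool", "payload": {
  "moves": [
    [0,0,0.0067,0],
    [0,0,0.02,0],
    [0,0,0.04,0],
    [0,0,0.06,0],
    [0,0,0.08,0],
    [-0.0067,-0.012,0.0933,0],
    [-0.02,-0.0347,0.1,0],
    [-0.04,-0.0667,0.1,0],
    [-0.06,-0.1027,0.1,0],
    [-0.08,-0.1373,0.1,0],
    [-0.1,-0.1733,0.1,0],
    [-0.12,-0.2067,0.1,0],
    [-0.14,-0.24,0.1,0],
    [-0.16,-0.2747,0.1,0],
    [-0.18,-0.3093,0.1,0],
    [-0.2,-0.344,0.1,0],
    [-0.22,-0.3773,0.1,0],
    [-0.24,-0.412,0.1,0],
    [-0.26,-0.4467,0.1,0],
    [-0.276,-0.4733,0.1,0]
  ]
}}

```text
time: 20.72
ee_pos: [0.3734, -0.2882, 0.1715]
tcp_rot: [180.0, 0.0, 20.0]
wrist_force: [0.1, -0.8, -2.9]
opening: 0.0353
grasp_force: 40.2
```

Converted, -8.5 cm / 75 = -0.1133, -8.4 cm / 75 = -0.112.

Call:
{"api": "servo_tool", "payload": {
  "moves": [
    [-0.0107,-0.02,0,0],
    [-0.0173,-0.0307,-0.0027,0],
    [-0.02,-0.0347,-0.0133,0],
    [-0.02,-0.0347,-0.0333,0],
    [-0.02,-0.0347,-0.0533,0],
    [-0.02,-0.0347,-0.0733,0],
    [-0.02,-0.0347,-0.0893,0],
    [-0.02,-0.0347,-0.0987,0],
    [-0.02,-0.0347,-0.104,0],
    [-0.02,-0.0347,-0.108,0],
    [-0.02,-0.0347,-0.1107,0],
    [-0.02,-0.0347,-0.112,0],
    [-0.02,-0.0347,-0.1133,0],
    [-0.02,-0.0347,-0.1133,0]
  ]
}}

```text
time: 21.88
ee_pos: [0.3606, -0.3125, 0.0865]
tcp_rot: [180.0, -0.0, 20.1]
wrist_force: [0.0, 0.3, -2.9]
opening: 0.0352
grasp_force: 40.3
```

Converted, -0.25 cm / 75 = -0.0033, -0.2 cm / 75 = -0.0027.

Call:
{"api": "servo_tool", "payload": {
  "moves": [
    [0,0,-0.0013,0],
    [0,0,-0.002,0],
    [0,0,-0.0027,0],
    [0,0,-0.0033,0],
    [0,0,-0.0033,0]
  ]
}}

```text
time: 22.3
ee_pos: [0.3607, -0.3125, 0.0849]
tcp_rot: [179.9, -0.1, 20.1]
wrist_force: [-1.6, 1.9, 6.4]
opening: 0.0353
grasp_force: 41.1
```

Converted, 0.1 cm / 75 = 0.0013.

Call:
{"api": "servo_tool", "payload": {
  "moves": [
    [0,0,0.0013,0],
    [0,0,0.0013,0]
  ]
}}

```text
time: 22.47
ee_pos: [0.3605, -0.3125, 0.085]
tcp_rot: [180.0, -0.0, 20.1]
wrist_force: [-0.4, -0.8, -2.7]
opening: 0.0349
grasp_force: 40.4
```

Converted, 12 cm / 75 = 0.16, 11.5 cm / 75 = 0.1533.

Call:
{"api": "servo_tool", "payload": {
  "moves": [
    [0,0,0,0],
    [0,0,0,0],
    [0,0,0,0],
    [0,0,0,0],
    [0,0,0,0],
    [0,0,0,0],
    [0,0,0,0],
    [0,0,0,0],
    [0,0,0.0133,0],
    [0,0,0.04,0],
    [0,0,0.0667,0],
    [0,0,0.1,0],
    [0,0,0.1333,0],
    [0,0,0.1533,0],
    [0,0,0.16,0],
    [0,0,0.16,0]
  ],
  "claw": 0
}}

```text
time: 23.8
ee_pos: [0.3608, -0.3128, 0.2064]
tcp_rot: [179.9, -0.1, 20.1]
wrist_force: [0.5, 0.1, -0.1]
opening: 0.0855
grasp_force: 0.0
```

Converted, 30.7 cm / 75 = 0.4093, 30.5 cm / 75 = 0.4067.

Call:
{"api": "servo_tool", "payload": {
  "moves": [
    [0.0107,0.0133,0,0],
    [0.0267,0.0333,0,0],
    [0.0533,0.0667,0,0],
    [0.08,0.1,0,0],
    [0.1067,0.1333,0,0],
    [0.1333,0.1667,0,0],
    [0.16,0.2,0,0],
    [0.1867,0.2333,0,0],
    [0.2133,0.2667,0,0],
    [0.24,0.3,0,0],
    [0.2667,0.3333,-0.0133,0],
    [0.2933,0.3667,-0.04,0],
    [0.3147,0.3933,-0.0667,0],
    [0.3253,0.4067,-0.0933,0],
    [0.328,0.4093,-0.1067,0],
    [0.328,0.4093,-0.1133,0],
    [0.328,0.4093,-0.1133,0],
    [0.328,0.4093,-0.1133,0]
  ]
}}

```text
time: 25.3
ee_pos: [0.606, -0.0063, 0.1205]
tcp_rot: [180.0, -0.0, 20.0]
wrist_force: [-0.6, -0.4, -0.0]
opening: 0.0852
grasp_force: 0.0
```

```bash
python3 - <<'E'
from h import *
o=get_obs();print(o['time'],o['ee_pos'],o['tcp_rot'],o['q'])
cv2.imwrite('pics/w5.png',camera('wrist')[:,:,::-1])
E
```

```text
25.3 [ 0.60599402 -0.00634616  0.12046482] [ 1.79985019e+02 -1.06898771e-02  2.00399328e+01] [-5.95175522e-01  1.18542005e+01  5.51805960e+00  8.36485754e+01
 -1.02529492e-02  1.59364892e+02]
```

View pics/w5.png

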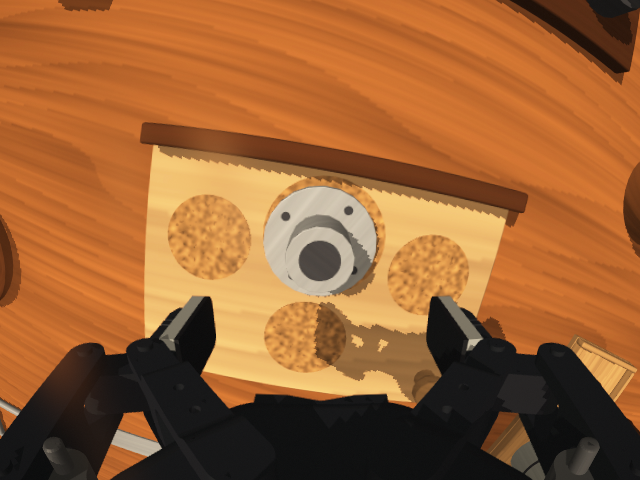

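Converted, -9.2 cm / 75 = -0.1227, -8.9 cm / 75 = -0.1187.

Call:
{"api": "servo_tool", "payload": {
  "moves": [
    [0,0,-0.0133,0],
    [0,0,-0.0333,0],
    [0,0,-0.06,0],
    [0,0,-0.0867,0],
    [0,0,-0.1067,0],
    [0,0,-0.1187,0],
    [0,0,-0.1227,0],
    [0,0,-0.1227,0],
    [0,0,-0.1227,0]
  ]
}}

```text
time: 26.1
ee_pos: [0.6069, -0.0056, 0.0288]
tcp_rot: [180.0, -0.1, 20.1]
wrist_force: [0.4, -0.5, 0.4]
opening: 0.0851
grasp_force: 0.0
```

Call:
{"api": "servo_tool", "payload": {
  "moves": [
    [0,0,0,0],
    [0,0,0,0],
    [0,0,0,0],
    [0,0,0,0],
    [0,0,0,0],
    [0,0,0,0],
    [0,0,0,0],
    [0,0,0,0],
    [0,0,0,0],
    [0,0,0,0]
  ],
  "claw": 1,
  "force": 60
}}

```text
time: 26.93
ee_pos: [0.6068, -0.0053, 0.0286]
tcp_rot: [180.0, -0.1, 20.1]
wrist_force: [-0.9, 0.5, 5.6]
opening: 0.039
grasp_force: 61.0
```

```bash
python3 - <<'E'
from h import *
o=get_obs();o2=dict(o,ee_pos=np.array([.606,-.00635,.12046]),tcp_rot=[180,0,20.04])
for k,uv,z in [('oilpad',(209,237),.019),('millpad',(428,274),.019),('tinpad',(305,337),.019),('hub',(320,261),.063)]: print(k,wrist_unproj(o2,uv,z))
# dish fit in top image
im=camera('top')[:,:,::-1];cv2.imwrite('pics/top2.png',im)
g=cv2.cvtColor(im,cv2.COLOR_BGR2HSV)[240:330,100:190,2];_,b=cv2.threshold(g,0,255,cv2.THRESH_BINARY_INV+cv2.THRESH_OTSU)
c=max(cv2.findContours(b,0,1)[0],key=cv2.contourArea);e=cv2.fitEllipse(c);print(e)
print(unproj('top',(e[0][0]+100,e[0][1]+240),.012))
E
```

```text
oilpad [0.58254332 0.06802617 0.019     ]
millpad [ 0.61006355 -0.08655277  0.019     ]
tinpad [ 0.53297703 -0.02049005  0.019     ]
hub [ 0.60649551 -0.00556375  0.063     ]
((44.68659591674805, 44.0635986328125), (63.27482223510742, 68.70946502685547), 105.8961410522461)
[0.472014   0.31777125 0.012     ]
```

Converted, 31.9 cm / 75 = 0.4253, 13.5 cm / 75 = 0.18, 0.6 rad / 3.1416 = 0.191.

Call:
{"api": "servo_tool", "payload": {
  "moves": [
    [0,0,0.0067,0],
    [0,0,0.02,0],
    [0,0,0.04,0],
    [0,0,0.0667,0],
    [0,0,0.0933,0.0095],
    [-0.0053,0.0133,0.1133,0.0223],
    [-0.0133,0.0333,0.12,0.0382],
    [-0.024,0.06,0.12,0.0541],
    [-0.036,0.0867,0.12,0.07],
    [-0.048,0.1173,0.12,0.0859],
    [-0.0613,0.1467,0.12,0.1019],
    [-0.0747,0.18,0.12,0.1178],
    [-0.088,0.2133,0.12,0.1337],
    [-0.1027,0.2467,0.12,0.1496],
    [-0.116,0.28,0.12,0.1655],
    [-0.1307,0.3133,0.12,0.1814],
    [-0.144,0.3467,0.12,0.191],
    [-0.1587,0.38,0.12,0.191],
    [-0.1707,0.4107,0.12,0.191],
    [-0.1773,0.4253,0.12,0.191]
  ]
}}

```text
time: 28.65
ee_pos: [0.4721, 0.3158, 0.1179]
tcp_rot: [-180.0, 0.0, 54.6]
wrist_force: [-0.5, 0.1, -4.4]
opening: 0.0386
grasp_force: 61.2
```

Converted, 0.4 cm / 75 = 0.0053, -0.2 cm / 75 = -0.0027.

Call:
{"api": "servo_tool", "payload": {
  "moves": [
    [-0.0027,0.0053,0,0],
    [-0.0027,0.0053,0,0],
    [-0.0027,0.0053,0,0]
  ]
}}

```text
time: 28.9
ee_pos: [0.4716, 0.3169, 0.1178]
tcp_rot: [180.0, 0.0, 54.5]
wrist_force: [1.0, -0.6, -4.4]
opening: 0.0385
grasp_force: 61.2
```

```bash
python3 - <<'E'
from h import *
o=get_obs();print(o['time'],o['ee_pos'],o['tcp_rot'],o['q'])
cv2.imwrite('pics/w6.png',camera('wrist')[:,:,::-1])
o2=dict(o,ee_pos=np.array([.5817,.06864,.19726]),tcp_rot=[180,.1,20.15])
print(wrist_unproj(o2,(70.5,234.5),.012))
E
```

```text
28.9 [0.47158943 0.31694906 0.1178019 ] [1.79982726e+02 3.31809189e-02 5.44710513e+01] [ 3.39184849e+01  6.72656905e+00 -5.72620670e-01  8.27258149e+01
 -2.78233497e-02  1.59447435e+02]
[0.47529795 0.31567749 0.012     ]
```

View pics/w6.png

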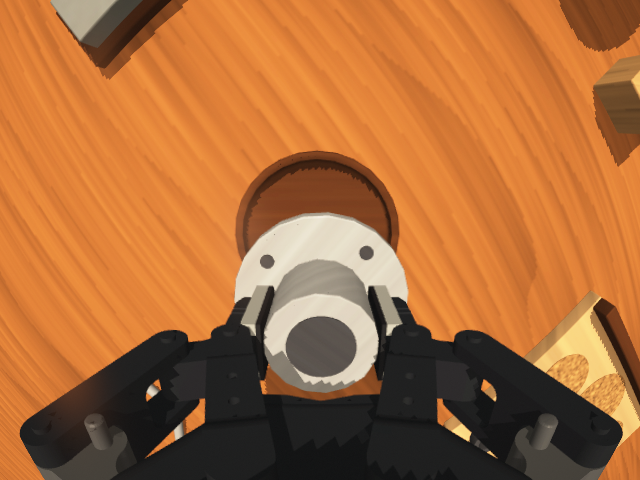

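```bash
python3 - <<'E'
from h import *
o=get_obs();y=np.radians(o['tcp_rot'][2]);x=np.array([np.cos(y),np.sin(y)]);yy=np.array([np.sin(y),-np.cos(y)])
f=wrist_unproj(o,(318,151),.016)[:2];print('far',f,f-.057*x)
l=wrist_unproj(o,(236,228),.016)[:2];r=wrist_unproj(o,(399,228),.016)[:2];m=(l+r)/2;print(l,r,np.linalg.norm(l-r),m)
for p in (f-.057*x,m): d=p-o['ee_pos'][:2];print('tool x,y err',d@x,d@yy)
E
```

```text
far [0.50561637 0.36771039] [0.47246203 0.32134457]
[0.43015945 0.35859119] [0.52079213 0.29394687] 0.11132461923570863 [0.47547579 0.32626903]
tool x,y err 0.004194956636854792 -0.0021625655707174173
tool x,y err 0.009953655253860758 -0.002575407744787114
```

Converted, -9.9 cm / 75 = -0.132, -9.8 cm / 75 = -0.1307.

Call:
{"api": "servo_tool", "payload": {
  "moves": [
    [0.0013,0.0027,-0.0093,0],
    [0.0013,0.0027,-0.0267,0],
    [0.0013,0.0027,-0.0533,0],
    [0.0013,0.0027,-0.08,0],
    [0.0013,0.0027,-0.1,0],
    [0.0013,0.0027,-0.1147,0],
    [0.0013,0.0027,-0.124,0],
    [0.0013,0.0027,-0.128,0],
    [0.0013,0.0027,-0.1307,0],
    [0.0013,0.0027,-0.132,0],
    [0.0013,0.0027,-0.132,0]
  ]
}}

```text
time: 29.87
ee_pos: [0.4728, 0.3198, 0.0194]
tcp_rot: [180.0, -0.1, 54.5]
wrist_force: [-0.1, 0.1, -4.1]
opening: 0.0385
grasp_force: 61.2
```

Converted, -0.2 cm / 75 = -0.0027, -0.15 cm / 75 = -0.002.

Call:
{"api": "servo_tool", "payload": {
  "moves": [
    [0,0,-0.0007,0],
    [0,0,-0.0013,0],
    [0,0,-0.002,0],
    [0,0,-0.0027,0],
    [0,0,-0.0027,0]
  ]
}}

```text
time: 30.28
ee_pos: [0.4724, 0.3196, 0.0168]
tcp_rot: [-180.0, 0.0, 54.5]
wrist_force: [-0.6, 0.4, -5.1]
opening: 0.0387
grasp_force: 61.2
```

Converted, -0.15 cm / 75 = -0.002, -0.1 cm / 75 = -0.0013.

Call:
{"api": "servo_tool", "payload": {
  "moves": [
    [0,0,-0.0007,0],
    [0,0,-0.0013,0],
    [0,0,-0.002,0],
    [0,0,-0.002,0]
  ]
}}

```text
time: 30.62
ee_pos: [0.4724, 0.3196, 0.0165]
tcp_rot: [180.0, -0.0, 54.5]
wrist_force: [-4.6, -3.6, 7.4]
opening: 0.0393
grasp_force: 62.5
```

Converted, 0.1 cm / 75 = 0.0013.

Call:
{"api": "servo_tool", "payload": {
  "moves": [
    [0,0,0.0013,0],
    [0,0,0.0013,0]
  ]
}}

```text
time: 30.78
ee_pos: [0.4726, 0.3197, 0.0166]
tcp_rot: [180.0, -0.0, 54.5]
wrist_force: [-1.4, -2.1, 2.1]
opening: 0.0388
grasp_force: 61.9
```

Call:
{"api": "servo_tool", "payload": {
  "moves": [
    [0,0,0,0],
    [0,0,0,0],
    [0,0,0,0],
    [0,0,0,0],
    [0,0,0,0],
    [0,0,0,0],
    [0,0,0.0093,0],
    [0,0,0.0267,0],
    [0,0,0.0533,0],
    [0,0,0.0933,0],
    [0,0,0.1333,0],
    [0,0,0.1733,0],
    [0,0,0.2133,0],
    [0,0,0.24,0],
    [0,0,0.2533,0],
    [0,0,0.2533,0],
    [0,0,0.2533,0]
  ],
  "claw": 0.2
}}

```text
time: 32.2
ee_pos: [0.4725, 0.3196, 0.2062]
tcp_rot: [180.0, -0.0, 54.5]
wrist_force: [0.9, -0.6, -0.7]
opening: 0.0685
grasp_force: 0.0
```

```bash
python3 - <<'E'
from h import *
o=get_obs();print(o['time'],o['ee_pos'],o['tcp_rot'])
im=np.hstack([camera('wrist')[100:400,120:520],cv2.resize(camera('top')[235:335,90:223],(400,300))])
cv2.imwrite('pics/w7.png',im[:,:,::-1])
E
```

```text
32.2 [0.47247805 0.31963809 0.20619652] [ 1.79994568e+02 -1.83394566e-02  5.44750712e+01]
```

View pics/w7.png

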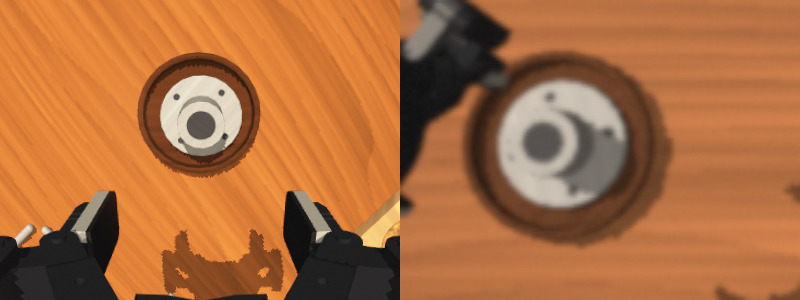

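Converted, -63.2 cm / 75 = -0.8427, -11.2 cm / 75 = -0.1493, -0.6 rad / 3.1416 = -0.191.

Call:
{"api": "servo_tool", "payload": {
  "moves": [
    [-0.0027,-0.0133,0,-0.0159],
    [-0.0067,-0.04,0,-0.0318],
    [-0.0133,-0.08,0,-0.0477],
    [-0.0213,-0.1267,0,-0.0637],
    [-0.0307,-0.1733,0,-0.0796],
    [-0.04,-0.2267,0,-0.0955],
    [-0.0493,-0.28,0,-0.1114],
    [-0.0587,-0.3333,0,-0.1273],
    [-0.068,-0.3867,0,-0.1432],
    [-0.0773,-0.44,0,-0.1592],
    [-0.0867,-0.4933,0,-0.1751],
    [-0.096,-0.5467,0,-0.191],
    [-0.1053,-0.6,0,-0.191],
    [-0.116,-0.6533,0,-0.191],
    [-0.1253,-0.7067,0,-0.191],
    [-0.1347,-0.76,0,-0.191],
    [-0.144,-0.8067,0,-0.191],
    [-0.148,-0.8333,0,-0.191],
    [-0.1493,-0.8427,0,-0.191],
    [-0.1493,-0.8427,0,-0.191]
  ],
  "claw": 0
}}

```text
time: 33.97
ee_pos: [0.3596, -0.3132, 0.2046]
tcp_rot: [-179.9, 0.1, 20.0]
wrist_force: [-0.7, -0.0, 1.2]
opening: 0.0852
grasp_force: 0.0
```

Call:
{"api": "servo_tool", "payload": {
  "moves": [
    [0,0,0,0],
    [0,0,0,0],
    [0,0,0,0]
  ]
}}

```text
time: 34.22
ee_pos: [0.3608, -0.3112, 0.2063]
tcp_rot: [-180.0, -0.0, 20.2]
wrist_force: [-0.4, 0.6, -0.3]
opening: 0.0854
grasp_force: 0.0
```

```bash
python3 - <<'E'
from h import *
o=get_obs();print(o['time'],o['ee_pos'],o['tcp_rot'])
cv2.imwrite('pics/w8.png',camera('wrist')[:,:,::-1])
E
```

```text
34.2167 [ 0.36078366 -0.31118127  0.20629334] [-1.79991664e+02 -6.89561987e-03  2.01971771e+01]
```

View pics/w8.png

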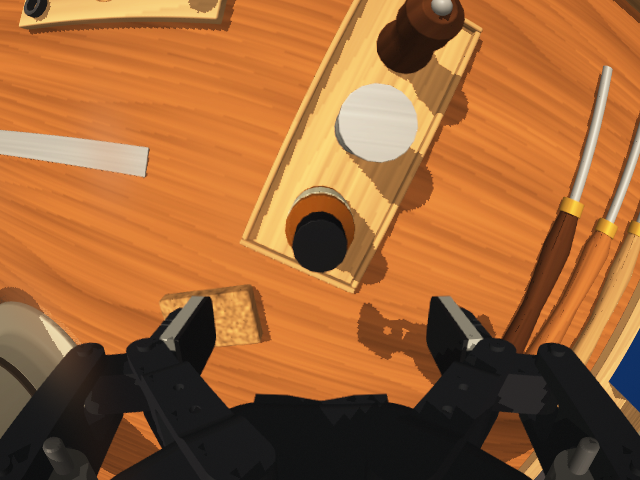

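Converted, -12 cm / 75 = -0.16, -11.6 cm / 75 = -0.1547.

Call:
{"api": "servo_tool", "payload": {
  "moves": [
    [0,-0.0013,-0.0133,0],
    [0,-0.0013,-0.0333,0],
    [0,-0.0013,-0.06,0],
    [0,-0.0013,-0.0867,0],
    [0,-0.0013,-0.1133,0],
    [0,-0.0013,-0.14,0],
    [0,-0.0013,-0.1547,0],
    [0,-0.0013,-0.16,0],
    [0,-0.0013,-0.16,0],
    [0,-0.0013,-0.16,0]
  ]
}}

```text
time: 35.1
ee_pos: [0.3607, -0.3135, 0.087]
tcp_rot: [180.0, -0.0, 20.1]
wrist_force: [0.2, 0.4, -0.0]
opening: 0.0856
grasp_force: 0.0
```

Call:
{"api": "servo_tool", "payload": {
  "moves": [
    [0,0,0,0],
    [0,0,0,0],
    [0,0,0,0],
    [0,0,0,0],
    [0,0,0,0],
    [0,0,0,0],
    [0,0,0,0],
    [0,0,0,0],
    [0,0,0,0],
    [0,0,0,0]
  ],
  "claw": 1,
  "force": 40
}}

```text
time: 35.93
ee_pos: [0.3605, -0.3133, 0.0868]
tcp_rot: [180.0, -0.0, 20.1]
wrist_force: [-1.4, 2.9, 6.0]
opening: 0.0353
grasp_force: 39.5
```

Converted, 35.6 cm / 75 = 0.4747, 33.6 cm / 75 = 0.448.

Call:
{"api": "servo_tool", "payload": {
  "moves": [
    [0,0,0.0067,0],
    [0,0,0.02,0],
    [0,0,0.04,0],
    [0,0,0.0667,0],
    [0,0,0.0933,0],
    [0.0067,0.012,0.1133,0],
    [0.02,0.0347,0.12,0],
    [0.04,0.0693,0.12,0],
    [0.06,0.1027,0.12,0],
    [0.08,0.1373,0.12,0],
    [0.1,0.172,0.12,0],
    [0.12,0.2067,0.12,0],
    [0.14,0.2413,0.12,0],
    [0.16,0.2747,0.12,0],
    [0.18,0.3093,0.12,0],
    [0.2,0.344,0.12,0],
    [0.22,0.3787,0.12,0],
    [0.24,0.4133,0.12,0],
    [0.26,0.448,0.12,0],
    [0.276,0.4747,0.12,0]
  ]
}}

```text
time: 37.6
ee_pos: [0.5682, 0.0446, 0.1766]
tcp_rot: [-180.0, -0.0, 20.1]
wrist_force: [0.4, -0.2, -2.0]
opening: 0.0349
grasp_force: 40.4
```

Converted, -7.6 cm / 75 = -0.1013, -7.5 cm / 75 = -0.1.

Call:
{"api": "servo_tool", "payload": {
  "moves": [
    [0.012,0.0213,0,0],
    [0.0187,0.032,-0.004,0],
    [0.02,0.0347,-0.0133,0],
    [0.02,0.0347,-0.0333,0],
    [0.02,0.0347,-0.0533,0],
    [0.02,0.0347,-0.0733,0],
    [0.02,0.0347,-0.0867,0],
    [0.02,0.0347,-0.0933,0],
    [0.02,0.0347,-0.0973,0],
    [0.02,0.0347,-0.1,0],
    [0.02,0.0347,-0.1013,0],
    [0.02,0.0347,-0.1013,0]
  ]
}}

```text
time: 38.6
ee_pos: [0.5826, 0.0685, 0.1008]
tcp_rot: [180.0, -0.0, 20.1]
wrist_force: [-0.7, -0.8, -2.8]
opening: 0.0348
grasp_force: 40.5
```

Converted, -0.25 cm / 75 = -0.0033, -0.2 cm / 75 = -0.0027.

Call:
{"api": "servo_tool", "payload": {
  "moves": [
    [0,0,-0.0009,0],
    [0,0,-0.0017,0],
    [0,0,-0.0027,0],
    [0,0,-0.0033,0],
    [0,0,-0.0033,0]
  ]
}}

```text
time: 39.02
ee_pos: [0.5828, 0.0688, 0.0988]
tcp_rot: [180.0, -0.1, 20.1]
wrist_force: [-1.6, 0.8, 4.7]
opening: 0.0349
grasp_force: 41.1
```

Converted, 0.05 cm / 75 = 0.0007.

Call:
{"api": "servo_tool", "payload": {
  "moves": [
    [0,0,0.0007,0],
    [0,0,0.0007,0]
  ]
}}

```text
time: 39.18
ee_pos: [0.5827, 0.0687, 0.0988]
tcp_rot: [180.0, -0.1, 20.1]
wrist_force: [-0.0, 1.1, 5.3]
opening: 0.0348
grasp_force: 40.8
```

Converted, 10 cm / 75 = 0.1333, 9.5 cm / 75 = 0.1267.

Call:
{"api": "servo_tool", "payload": {
  "moves": [
    [0,0,0,0],
    [0,0,0,0],
    [0,0,0,0],
    [0,0,0,0],
    [0,0,0,0],
    [0,0,0,0],
    [0,0,0,0],
    [0,0,0,0],
    [0,0,0.0133,0],
    [0,0,0.04,0],
    [0,0,0.0667,0],
    [0,0,0.1,0],
    [0,0,0.1267,0],
    [0,0,0.1333,0],
    [0,0,0.1333,0]
  ],
  "claw": 0
}}

```text
time: 40.43
ee_pos: [0.5832, 0.0687, 0.2006]
tcp_rot: [180.0, -0.2, 20.1]
wrist_force: [0.9, -0.5, -0.3]
opening: 0.0856
grasp_force: 0.0
```

Converted, -38.8 cm / 75 = -0.5173, -38 cm / 75 = -0.5067.

Call:
{"api": "servo_tool", "payload": {
  "moves": [
    [-0.004,-0.0133,0,0],
    [-0.0133,-0.04,0,0],
    [-0.0267,-0.08,0,0],
    [-0.04,-0.12,0,0],
    [-0.0533,-0.16,0,0],
    [-0.0667,-0.2,0,0],
    [-0.08,-0.24,0,0],
    [-0.0933,-0.28,0,0],
    [-0.1067,-0.32,0,0],
    [-0.1227,-0.36,0,0],
    [-0.136,-0.4,0,0],
    [-0.1493,-0.44,0,0],
    [-0.1627,-0.48,0,0],
    [-0.1733,-0.5067,0,0],
    [-0.176,-0.5173,0,0],
    [-0.176,-0.5173,0,0],
    [-0.176,-0.5173,0,0]
  ]
}}

```text
time: 41.85
ee_pos: [0.4499, -0.3191, 0.1973]
tcp_rot: [-179.9, 0.0, 20.0]
wrist_force: [-0.3, -0.5, 1.1]
opening: 0.0856
grasp_force: 0.0
```

Converted, -11.8 cm / 75 = -0.1573, -11.5 cm / 75 = -0.1533.

Call:
{"api": "servo_tool", "payload": {
  "moves": [
    [0,0,-0.0133,0],
    [0,0,-0.0333,0],
    [0,0,-0.06,0],
    [0,0,-0.0867,0],
    [0,0,-0.1133,0],
    [0,0,-0.14,0],
    [0,0,-0.1533,0],
    [0,0,-0.1573,0],
    [0,0,-0.1573,0],
    [0,0,-0.1573,0]
  ]
}}

```text
time: 42.68
ee_pos: [0.4509, -0.3192, 0.0811]
tcp_rot: [180.0, -0.0, 20.1]
wrist_force: [-0.4, -0.4, 0.4]
opening: 0.0852
grasp_force: 0.0
```

Call:
{"api": "servo_tool", "payload": {
  "moves": [
    [0,0,0,0],
    [0,0,0,0],
    [0,0,0,0],
    [0,0,0,0],
    [0,0,0,0],
    [0,0,0,0],
    [0,0,0,0],
    [0,0,0,0],
    [0,0,0,0]
  ],
  "claw": 1,
  "force": 40
}}

```text
time: 43.43
ee_pos: [0.4508, -0.3196, 0.0814]
tcp_rot: [179.9, -0.1, 20.1]
wrist_force: [-0.8, 0.9, 6.9]
opening: 0.051
grasp_force: 41.1
```

Converted, 29.9 cm / 75 = 0.3987, 29.7 cm / 75 = 0.396.

Call:
{"api": "servo_tool", "payload": {
  "moves": [
    [0,0,0.0067,0],
    [0,0,0.02,0],
    [0,0,0.04,0],
    [0,0,0.0667,0],
    [0,0,0.0933,0],
    [0.004,0.0133,0.1133,0],
    [0.0093,0.0333,0.12,0],
    [0.016,0.06,0.12,0],
    [0.0253,0.0933,0.12,0],
    [0.0347,0.1267,0.12,0],
    [0.0427,0.16,0.12,0],
    [0.052,0.1933,0.12,0],
    [0.0613,0.2267,0.12,0],
    [0.0707,0.26,0.12,0],
    [0.08,0.2933,0.12,0],
    [0.0893,0.3267,0.12,0],
    [0.0973,0.36,0.12,0],
    [0.104,0.384,0.12,0],
    [0.108,0.396,0.12,0],
    [0.108,0.3987,0.116,0]
  ]
}}

```text
time: 45.1
ee_pos: [0.532, -0.0192, 0.1679]
tcp_rot: [180.0, -0.0, 20.2]
wrist_force: [0.4, -0.1, -3.3]
opening: 0.0509
grasp_force: 42.6
```

Converted, -7.3 cm / 75 = -0.0973, -7.2 cm / 75 = -0.096.

Call:
{"api": "servo_tool", "payload": {
  "moves": [
    [0,0,-0.0133,0],
    [0,0,-0.0333,0],
    [0,0,-0.0533,0],
    [0,0,-0.0733,0],
    [0,0,-0.0867,0],
    [0,0,-0.0933,0],
    [0,0,-0.096,0],
    [0,0,-0.0973,0],
    [0,0,-0.0973,0]
  ]
}}

```text
time: 45.85
ee_pos: [0.5316, -0.0206, 0.0948]
tcp_rot: [180.0, -0.0, 20.1]
wrist_force: [0.7, -0.1, -2.9]
opening: 0.0509
grasp_force: 42.6
```

Converted, -0.25 cm / 75 = -0.0033, -0.2 cm / 75 = -0.0027.

Call:
{"api": "servo_tool", "payload": {
  "moves": [
    [0,0,-0.0009,0],
    [0,0,-0.0017,0],
    [0,0,-0.0027,0],
    [0,0,-0.0033,0],
    [0,0,-0.0033,0]
  ]
}}

```text
time: 46.27
ee_pos: [0.5322, -0.0202, 0.0934]
tcp_rot: [180.0, -0.1, 20.1]
wrist_force: [-1.2, 0.6, 6.1]
opening: 0.051
grasp_force: 43.6
```

Call:
{"api": "servo_tool", "payload": {
  "moves": [
    [0,0,0.0007,0],
    [0,0,0.0007,0]
  ]
}}

```text
time: 46.43
ee_pos: [0.532, -0.0203, 0.0934]
tcp_rot: [180.0, -0.1, 20.1]
wrist_force: [-1.2, 1.4, 5.3]
opening: 0.051
grasp_force: 43.3
```

Converted, 10.5 cm / 75 = 0.14, 10 cm / 75 = 0.1333.

Call:
{"api": "servo_tool", "payload": {
  "moves": [
    [0,0,0,0],
    [0,0,0,0],
    [0,0,0,0],
    [0,0,0,0],
    [0,0,0,0],
    [0,0,0,0],
    [0,0,0,0],
    [0,0,0,0],
    [0,0,0.0133,0],
    [0,0,0.04,0],
    [0,0,0.0667,0],
    [0,0,0.1,0],
    [0,0,0.1333,0],
    [0,0,0.14,0],
    [0,0,0.14,0]
  ],
  "claw": 0
}}

```text
time: 47.68
ee_pos: [0.5324, -0.0204, 0.2]
tcp_rot: [179.9, -0.2, 20.1]
wrist_force: [0.0, 1.0, -0.1]
opening: 0.0853
grasp_force: 0.0
```

Converted, -30.6 cm / 75 = -0.408, -29.5 cm / 75 = -0.3933.

Call:
{"api": "servo_tool", "payload": {
  "moves": [
    [0,-0.0133,0,0],
    [0,-0.04,0,0],
    [0.0013,-0.08,0,0],
    [0.0027,-0.12,0,0],
    [0.004,-0.16,0,0],
    [0.0053,-0.2,0,0],
    [0.0067,-0.24,0,0],
    [0.008,-0.28,0,0],
    [0.0093,-0.32,0,0],
    [0.0107,-0.36,0,0],
    [0.0107,-0.3933,0,0],
    [0.0107,-0.408,0,0],
    [0.0107,-0.408,0,0],
    [0.0107,-0.408,0,0]
  ]
}}

```text
time: 48.85
ee_pos: [0.5387, -0.3265, 0.196]
tcp_rot: [-179.9, 0.1, 20.0]
wrist_force: [0.6, 0.9, -0.4]
opening: 0.0855
grasp_force: 0.0
```

Converted, -12 cm / 75 = -0.16, -11.6 cm / 75 = -0.1547.

Call:
{"api": "servo_tool", "payload": {
  "moves": [
    [0,0,-0.0133,0],
    [0,0,-0.0333,0],
    [0,0,-0.06,0],
    [0,0,-0.0867,0],
    [0,0,-0.1133,0],
    [0,0,-0.14,0],
    [0,0,-0.1547,0],
    [0,0,-0.16,0],
    [0,0,-0.16,0],
    [0,0,-0.16,0]
  ]
}}

```text
time: 49.68
ee_pos: [0.5398, -0.3261, 0.0782]
tcp_rot: [180.0, -0.0, 20.1]
wrist_force: [-0.3, 0.0, 0.5]
opening: 0.0856
grasp_force: 0.0
```

Call:
{"api": "servo_tool", "payload": {
  "moves": [
    [0,0,0,0],
    [0,0,0,0],
    [0,0,0,0],
    [0,0,0,0],
    [0,0,0,0],
    [0,0,0,0],
    [0,0,0,0],
    [0,0,0,0],
    [0,0,0,0],
    [0,0,0,0]
  ],
  "claw": 1,
  "force": 40
}}

```text
time: 50.52
ee_pos: [0.5399, -0.3268, 0.0783]
tcp_rot: [179.9, -0.1, 20.1]
wrist_force: [-0.5, -0.5, 4.6]
opening: 0.0413
grasp_force: 41.1
```

Converted, 23.7 cm / 75 = 0.316, 23.2 cm / 75 = 0.3093.

Call:
{"api": "servo_tool", "payload": {
  "moves": [
    [0,0,0.0067,0],
    [0,0,0.02,0],
    [0,0,0.04,0],
    [0,0,0.0667,0],
    [0,0,0.0933,0],
    [0.004,0.0133,0.1133,0],
    [0.0107,0.0333,0.12,0],
    [0.0173,0.06,0.12,0],
    [0.0253,0.0867,0.12,0],
    [0.0333,0.1133,0.12,0],
    [0.0413,0.14,0.12,0],
    [0.0493,0.1667,0.12,0],
    [0.0573,0.1933,0.12,0],
    [0.064,0.22,0.12,0],
    [0.072,0.2467,0.12,0],
    [0.08,0.2733,0.12,0],
    [0.0867,0.296,0.12,0],
    [0.0907,0.3093,0.12,0],
    [0.092,0.316,0.12,0],
    [0.092,0.316,0.116,0]
  ]
}}

```text
time: 52.18
ee_pos: [0.6086, -0.0883, 0.1644]
tcp_rot: [180.0, -0.0, 20.2]
wrist_force: [-0.0, -0.2, -3.1]
opening: 0.0411
grasp_force: 41.1
```

Converted, -7.3 cm / 75 = -0.0973, -7.2 cm / 75 = -0.096.

Call:
{"api": "servo_tool", "payload": {
  "moves": [
    [0,0,-0.0133,0],
    [0,0,-0.0333,0],
    [0,0,-0.0533,0],
    [0,0,-0.0733,0],
    [0,0,-0.0867,0],
    [0,0,-0.0933,0],
    [0,0,-0.096,0],
    [0,0,-0.0973,0],
    [0,0,-0.0973,0]
  ]
}}

```text
time: 52.93
ee_pos: [0.6086, -0.0896, 0.0918]
tcp_rot: [180.0, -0.0, 20.1]
wrist_force: [-0.1, -0.4, -3.3]
opening: 0.0417
grasp_force: 41.1
```

Converted, -0.25 cm / 75 = -0.0033, -0.2 cm / 75 = -0.0027.

Call:
{"api": "servo_tool", "payload": {
  "moves": [
    [0,0,-0.0009,0],
    [0,0,-0.0017,0],
    [0,0,-0.0027,0],
    [0,0,-0.0033,0],
    [0,0,-0.0033,0]
  ]
}}

```text
time: 53.35
ee_pos: [0.6089, -0.0894, 0.0903]
tcp_rot: [179.9, -0.1, 20.1]
wrist_force: [-1.5, -0.4, 4.7]
opening: 0.0412
grasp_force: 41.9
```

Contact; release, lift, and back off so that I can inspect.

Converted, 0.05 cm / 75 = 0.0007.

Call:
{"api": "servo_tool", "payload": {
  "moves": [
    [0,0,0.0007,0],
    [0,0,0.0007,0]
  ]
}}

```text
time: 53.52
ee_pos: [0.6088, -0.0894, 0.0903]
tcp_rot: [180.0, -0.1, 20.1]
wrist_force: [-1.3, 0.0, 4.8]
opening: 0.0414
grasp_force: 41.9
```

Converted, -16 cm / 75 = -0.2133, -15 cm / 75 = -0.2.

Call:
{"api": "servo_tool", "payload": {
  "moves": [
    [0,0,0,0],
    [0,0,0,0],
    [0,0,0,0],
    [0,0,0,0],
    [0,0,0,0],
    [0,0,0,0],
    [0,0,0,0],
    [0,0,0,0],
    [0,0,0.0133,0],
    [0,0,0.04,0],
    [0,0,0.0667,0],
    [0,0,0.1,0],
    [0,0,0.1333,0],
    [-0.0133,0,0.16,0],
    [-0.0533,0.0133,0.1867,0],
    [-0.1067,0.0267,0.2,0],
    [-0.16,0.04,0.2,0],
    [-0.2,0.0467,0.2,0],
    [-0.2133,0.0533,0.2,0],
    [-0.2133,0.0533,0.2,0]
  ],
  "claw": 0
}}

```text
time: 55.18
ee_pos: [0.4469, -0.0488, 0.2412]
tcp_rot: [179.9, -0.2, 20.1]
wrist_force: [0.5, -0.5, 0.0]
opening: 0.0853
grasp_force: 0.0
```

```bash
python3 - <<'E'
from h import *
o=get_obs();print(o['time'],o['ee_pos'],o['opening'],o['wrist_force'])
w=camera('wrist');s=camera('scene')[150:330,100:460]
im=np.vstack([cv2.resize(w[0:300],(640,300)),cv2.resize(s,(600,300))[:, :].copy() if 0 else cv2.copyMakeBorder(cv2.resize(s,(600,300)),0,0,20,20,0)])
cv2.imwrite('pics/w9.png',im[:,:,::-1])
E
```

```text
55.1833 [ 0.4469202  -0.04883288  0.24121241] 0.08534222756686637 [ 0.50545207 -0.46587668  0.008924  ]
```

View pics/w9.png

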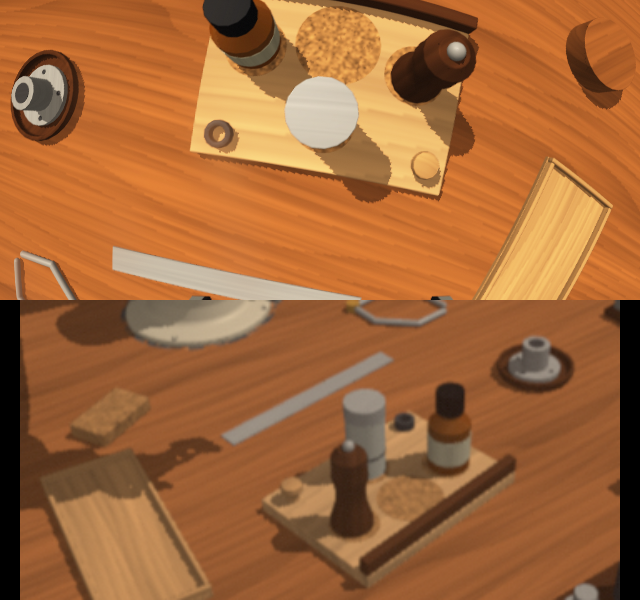

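The picture shows all three items upright on their own pads: oil at (240,30), tin at (320,115) and mill at (430,70). The faceplate lies hub up in the dish at (45,95), and the nut (218,133) and knob (425,165) have not moved.

```bash
python3 -c "
from workcell import *
print(job_done())"
```

```text
the job is handed in; nothing more can be done
None
```

The job is handed in after about 55 s of robot time: the faceplate lies flat, hub up, within about 2 mm of the dish centre, the mill, oil and tin are back upright on their own pads, and the knob and nut were not moved.

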